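Snug the wing nut of the hallway door chime by fingertip strokes

ROBOT

A 6-joint arm with a two-finger parallel gripper is mounted at the origin on the work surface. World frame = base frame: x ahead of the robot, y to its left, z up, the work surface at z = 0. Lengths are in mm, angles in rad, forces in N, time in s.
With the tool pointing down it reaches from about 325 to 750 mm from the base axis. Payload 7.6 kg.
Tool frame: the origin (TCP) lies where the fingers leave the gripper's body, on its centre line; the fingertips stand 73 mm ahead of it and the grasp point (between the pads) lies 54 mm ahead of it; y points along the fingers, x is the direction in which the jaws open and shut, and the axes are right-handed (so a half turn about y gives the same grasp; the last joint's range is limited). The gripper opens to 85 mm and grips with 20 to 120 N. Pads are 22 mm wide; open, the fingers measure 114 mm over their backs; the gripper's body (76 mm by 85 mm) begins 54 mm behind the grasp point. The pads swing forward as they close: fully open they stand 13 mm farther back than shut.
Start: joints at [1.215, 0.052, 1.401, -0, 1.689, -0.07], TCP at [147.991, 503.723, 303.923] pointing down, gripper open.
Joint ranges: [-2.9, 2.9], [-0.91, 2.17], [0.12, 2.37], [-1.06, 4.2], [0.26, 2.73], [-2.93, 2.93]. Speed limits (rad/s): [2.57, 2.57, 3.01, 3.14, 3.14, 3.14].

INTERFACE

Orientations are given as a unit quaternion [x, y, z, w].
In Python, from cell import arm gives the robot as it stands.
- The arm moves only by the tool play_rows, never from a script. Its arguments are lists of equal length, an entry for each row: "translation": the shift along the world's x, y, z in mm, a list of three; "rotation": the turn, a rotation vector about the world's x, y, z in degrees, a list of three. In form: {"translation": [[x, y, z], ...], "rotation": [[rx, ry, rz], ...]}. A call has 1 to 20 rows; each row shifts and turns the commanded pose from where the row before left it; what a row does not reach is not made up. A row lasts 1/8 s, in which the tool goes at most 62.5 mm and 10.7 degrees, less where a joint would pass 70% of its speed; a pose out of reach is approached as far as the arm can. A call is refused whole if a number of a shift passes 62.5 or a number of a turn 10.7, either way. A call with a gripper value outside its range is refused whole. "claw" is the closure, from 0 (fully open) to 1 (shut), set as the call begins (left out, the last holds). The fingers move at their own pace and stop on an object; the grip force is fixed at half the most. Time passes only in rows, so rows that do not move let the fingers close. It gives the time, the measured TCP pose, the force and the opening at its end, in the units of the state.
- arm.observe(): the state, without advancing time (a new reading comes with each control period).
- arm.camera(name): name is "scene" or "side" or "wrist"; returns a dict with "frame" (420x560x3 uint8, red, green, blue), "vfov" (degrees; the focal length in pixels is half the picture's height over the tangent of half this angle, whatever the lens; pixels are square), "cx", "cy" (the principal point, pixels), "k1" (the pictures are not rectified: a ray, as slopes to the right and down, at radius r is drawn at 1 + k1 r^2 times it, then the intrinsics apply), "R" (3x3) and "t" (3): a world point X has camera coordinates R X + t. Camera axes: x right, y down, z forward; pixel columns grow to the right and rows downward; lengths in mm; the calibration is good to about 2 mm. A picture is of the moment at which its call begins. There is no depth.
- arm.job_done(): hands the job in, once; it reports no verdict.
The state is a dict: "time": time; "joints": joint angles; "joint_vel": joint speeds; "effort": joint torques, N m; "tcp_pos": TCP position; "tool_rot": TCP orientation; "force": force on the tool from outside, world axes, zero at the start; "ft_torque": the same for the moment, N m; "finger_gap": finger opening in mm.
Only numpy, scipy, OpenCV 4.12 (cv2) and the standard library are available. Lean on these libraries where they do the work, as an engineer would, in place of code of your own. Each camera call takes 0.05 s, during which the arm holds its last target. There are 200 camera calls.

TASK

The wing nut that holds the bell of the door chime is loose. With a fingertip push its wings round clockwise (seen from above), stroke after stroke, until the red wing points along the red line on the bell, then move clear. Push gently, do not pinch the nut, do not drag or lift the chime from its place, and leave the coaster, keys, container and bottle where they are.

Things in the scene. Friction and masses are not known exactly. Their poses are not given: they have to be found in the camera images.
- chime: Door chime, loose on the console, about 1.5 kg: black base plate 180 x 140 x 18 mm (x -92 to +88), a chrome domed bell 112 mm across, top 62 mm above the table, and behind it a speaker box (see point speaker_top). Origin: on the table, on the axis of bell and wing nut. x points away from the speaker box, along the red line painted on bell and base; z up.
- speaker_top (a point): Middle of the top of the aluminium speaker box, 103 mm above the table, at chime x = -66 mm. The box is 45 mm deep (chime x -89 to -44 mm) and 130 mm wide, and leaves a finger little room behind the nut; the front and both sides of the nut are open.
- wingnut (a joint): Turn of the wing nut about the chime's z axis, rad, growing clockwise seen from above. 0: red wing points along the red line (chime x). The red wing's direction, counter-clockwise from chime x, is minus this value. Starts at -4.4 to -2.6; end stops at -5.0 and 0.6. Needs 1 to 1.5 N at a wing, stays where left, does not rise or sink.
- nut_hub (a point): On the nut's axis, 85 mm above the table: top of the brass hub, 18 mm across (24 mm in its lowest 3 mm), which starts at 62 mm; a stud stands out of it to 94 mm. Two upright wings opposite each other, one red, one brass, 6 mm thick, reach 37 mm from the axis; each ends in a round ear 26 mm across, 74 to 101 mm above the table.
- red_wing (a point): Centre of the round ear of the red wing, 24 mm from the nut's axis, 87 mm above the table.
- mark (a point): Point on the red line, on the bell's shoulder, 52 mm from the nut's axis, 50 mm above the table.
- coaster: Blue evil-eye glass coaster, 90 mm across, 9 mm thick, loose near the front of the chime. Origin: centre of its underside.
- key_brass: Brass key, 63 mm long, 24 mm wide bow, 4 mm thick, loose beside the chime. Origin: underside, near its middle; x towards its tip.
- key_steel: Steel key, same sizes, loose beside the chime on the other side.
- container: Red plastic container with white clip-on lid, 108 x 148 x 77 mm, loose. Origin: centre of its underside.
- cologne: Green glass bottle of cologne, 56 mm across, 165 mm high, loose. Origin: centre of its underside.
Things that resemble listed ones, but are neither listed nor needed, are in the scene too. What is shaped like the chime but brown or orange is not meant.

How it is judged (in metres and radians):
At the end, for the whole second after the job is handed in: The red wing points along the red line to within 0.2 rad (11 degrees) and is still; the chime stands upright within 30 mm of where it stood; coaster, keys, container and bottle are within 30 mm of their starts (value of joint wingnut between -0.2 and 0.2 rad and not (velocity of joint wingnut above 0.1 rad/s) and not (velocity of joint wingnut below -0.1 rad/s) and distance of each of chime, container, cologne, coaster, key_brass, key_steel from where it was at the start of the episode below 0.03 m and angle between chime's own z axis and vertical below 0.05 rad); the robot touches nothing.
It fails at once if the chime is lifted (10 mm), tipped or dragged more than 30 mm (distance of chime from where it was at the start of the episode above 0.03 m or height (world z) of chime above 0.01 m or angle between chime's own z axis and vertical above 0.15 rad).
It fails at once if the fingers pinch the nut or push on the chime with more than 25 N (contact force between the fingers and chime above 25 N).
It fails at once if a bystander is moved or lifted more than 30 mm (distance of any of container, cologne, coaster, key_brass, key_steel from where it was at the start of the episode above 0.03 m).
It also fails if it takes over 61 s, if anything falls off the work surface, if the arm or the gripper's body presses on something with over 40 N, if the wrist force passes 120 N, or if a joint passes its speed limit or range.

## Working session

There is one attempt and no reset: what is moved stays moved. The work goes in short steps, Python scripts to look and compute and a tool call to move; the robot and the scene stay as the last step left them, time stands still between calls to the robot, and variables do not carry over. Pictures are saved under pics/ and viewed, about 8 in all and at most 12, crops included, and the job is handed in when it is done.

Besides the shell and the picture viewer there is one more tool, called after ">>>" in YAML: its name, and indented under it one key for each argument. play_rows: Moves the arm, as the interface text tells. Its arguments: {"type":"object","properties":{"translation":{"type":"array"},"rotation":{"type":"array"},"claw":{"type":"number"}},"required":["translation","rotation"]}

```bash
mkdir -p pics; cat > h.py <<'E'
import numpy as np, cv2
from cell import arm
def snap(n,f):
    c=arm.camera(n); cv2.imwrite(f'pics/{f}.png',cv2.cvtColor(c['frame'],cv2.COLOR_RGB2BGR))
    np.savez(f'pics/{f}.npz',**{k:v for k,v in c.items()}); return c
def load(f): return np.load(f'pics/{f}.npz')
def K(c):
    f=210/np.tan(np.radians(float(c['vfov']))/2); return np.array([[f,0,float(c['cx'])],[0,f,float(c['cy'])],[0,0,1]]),np.array([float(c['k1']),0,0,0])
def ray(c,u,v):
    k,d=K(c); p=cv2.undistortPoints(np.array([[[u,v]]],float),k,d)[0,0]
    R=c['R'];return -R.T@c['t'], R.T@np.array([p[0],p[1],1])
def onz(c,u,v,z):
    o,d=ray(c,u,v); return (o+d*(z-o[2])/d[2]).round(1)
def proj(c,X):
    k,d=K(c); return cv2.projectPoints(np.array(X,float).reshape(-1,1,3),cv2.Rodrigues(c['R'])[0],np.array(c['t'],float),k,d)[0][:,0].round(1)
E
python3 - <<'E'
from h import *
for n in('scene','side','wrist'):
    c=snap(n,n+'0'); print(n,(-c['R'].T@c['t']).round(),c['vfov'],c['R'][2].round(2))
a=[cv2.imread(f'pics/{n}0.png') for n in('scene','side','wrist')]
top=cv2.resize(np.hstack(a[:2]),(800,300))
cv2.imwrite('pics/m0.png',np.vstack([top,np.hstack([cv2.resize(a[2],(400,300)),np.zeros((300,400,3),np.uint8)])]))
s=arm.observe();print(s)
E
```

```text
scene [ 887.  496. 1133.] 45.07001430159931 [-0.31 -0.4  -0.86]
side [435. 918. 636.] 52.85433152693987 [ 0.11 -0.85 -0.52]
wrist [ 80. 523. 371.] 58.27795110434819 [ 0.27 -0.08 -0.96]
{'time': 0.15, 'joints': array([ 1.21468427e+00,  5.26601069e-02,  1.40148324e+00, -2.65075372e-06,
        1.68860062e+00, -7.02924182e-02]), 'joint_vel': array([ 0.00050602, -0.0003434 , -0.00503659, -0.00181108, -0.00071314,
        0.0006334 ]), 'effort': array([ 1.18321292e-03, -3.81949604e+01, -3.60425198e+01, -4.83182475e-05,
        4.61006028e-03, -1.75284265e-05]), 'tcp_pos': array([147.94556254, 503.57505715, 303.28676171]), 'tool_rot': array([ 0.56633598,  0.42334908, -0.42403249, -0.5658936 ]), 'force': array([0.73348458, 0.33238023, 1.01485534]), 'ft_torque': array([ 0.00650115, -0.00278694, -0.05973611]), 'finger_gap': 85.60106489610239}
```

View pics/m0.png

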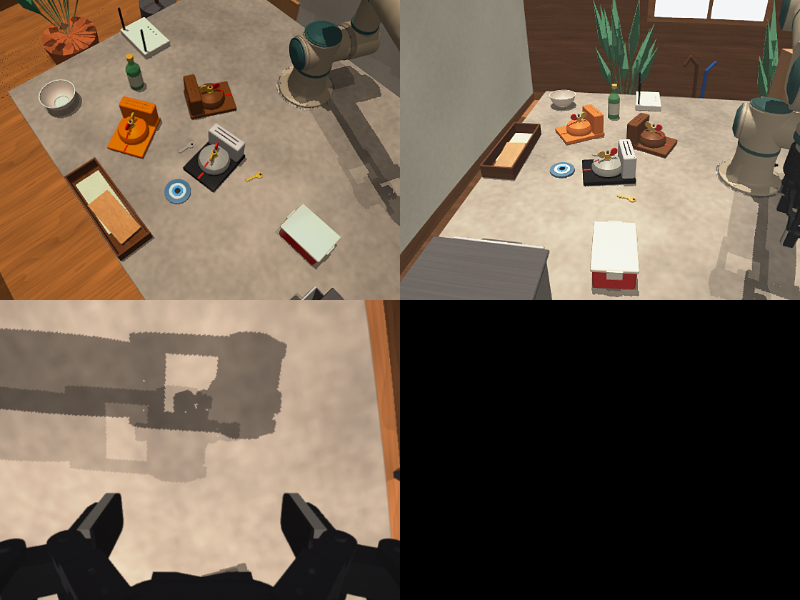

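The picture shows three chime shapes: orange (scene about 187,180), brown (295,133) and black with a chrome bell (298,220). The black one fits the description. I'll confirm it in an enlarged crop.

```bash
python3 - <<'E'
from h import *
a=cv2.imread('pics/scene0.png')[170:290,240:380]; b=cv2.imread('pics/side0.png')[180:270,245:350]
a=cv2.resize(a,None,fx=4,fy=4,interpolation=2)[:, :]; b=cv2.resize(b,None,fx=4,fy=4,interpolation=2)
o=np.zeros((480,560+0,3),np.uint8); 
cv2.imwrite('pics/m1.png',a); cv2.imwrite('pics/m2.png',b)
E
```

```text
(no output)
```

View pics/m1.png

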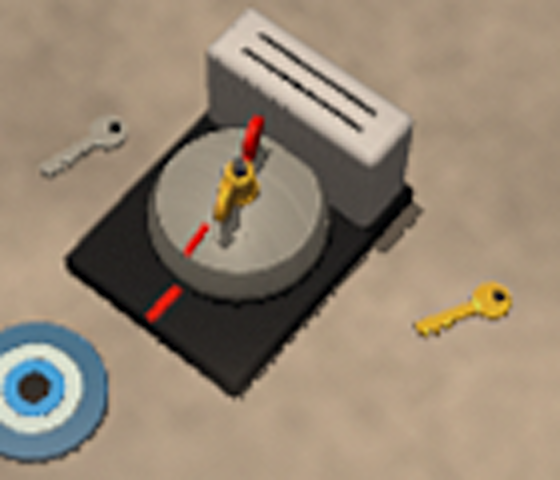

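View pics/m2.png

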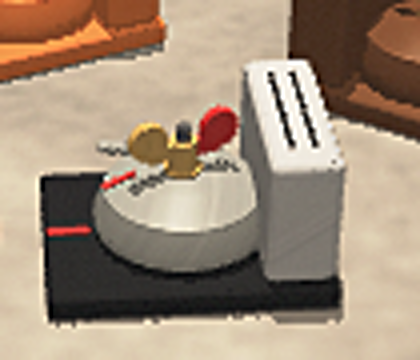

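The crops confirm the black base, chrome bell and grey speaker box. In the scene crop the stud is at (238,163), the red ear at (253,137) and the brass ear at (235,195). In the side crop the red ear is at (218,130) and the brass ear at (149,144). I'll fit the pose and the wing angle from these.

```bash
python3 - <<'E'
from h import *
from scipy.optimize import least_squares
cs,cd=load('scene0'),load('side0')
S=[((250,12),(-89,-65,103)),((208,52),(-44,-65,103)),((410,125),(-89,65,103)),((372,165),(-44,65,103)),((235,390),(88,70,18)),((68,262),(88,-70,18)),((150,318),(88,0,18)),((238,163),(0,0,94))]
D=[((45,305),(88,70,18)),((42,178),(88,-70,18)),((184,128),(0,0,94)),((248,62),(-44,-65,103)),((268,167),(-44,65,103)),((344,167),(-89,65,103))]
def W(p,X):
    X=np.array(X,float);c,s=np.cos(p[2]),np.sin(p[2])
    return np.c_[p[0]+c*X[:,0]-s*X[:,1],p[1]+s*X[:,0]+c*X[:,1],X[:,2]]
su=np.array([s[0] for s in S])/4+[240,170]; du=np.array([s[0] for s in D])/4+[245,180]
def res(p): return np.r_[(proj(cs,W(p,[s[1] for s in S]))-su).ravel(),(proj(cd,W(p,[s[1] for s in D]))-du).ravel()]
o=onz(cs,*su[7],94); print('stud',o, onz(cd,*du[2],94))
r=least_squares(res,[o[0],o[1],1.0],diff_step=1e-3,x_scale=[10,10,.1],loss='soft_l1');p=r.x
print('pose',p,res(p).reshape(-1,2).round(1).tolist())
red=[(253/4+240,137/4+170),(218/4+245,130/4+180)]
br=[(235/4+240,195/4+170),(149/4+245,144/4+180)]
def rw(q):
    t=q[0];e=np.array([24*np.cos(t),24*np.sin(t),87]);f=e*[-1,-1,1]
    return np.r_[(proj(cs,W(p,[e,f]))-[red[0],br[0]]).ravel(),(proj(cd,W(p,[e,f]))-[red[1],br[1]]).ravel()]
th=np.linspace(-np.pi,np.pi,73);c=[np.sum(rw([t])**2) for t in th];i=np.argsort(c)[:4];print(th[i],np.array(c)[i])
t=th[i[0]];print('red dir world deg',np.degrees(t+p[2]))
# bystanders
for n,u,v,z in(('coaster',35,388,9),('kb',465,308,4),('ks',85,147,4)): print(n,onz(cs,240+u/4,170+v/4,z))
print('container',onz(cs,434,330,77),'bottle',onz(cs,188,85,165))
s=arm.observe()
from scipy.spatial.transform import Rotation as Ro
print(Ro.from_quat(s['tool_rot']).as_matrix().round(2))
E
```

```text
stud [507.3  40.8  94. ] [505.4  46.8  94. ]
pose [ 5.04745872e+02  4.07670385e+01 -1.70646941e-01] [[16.4, -0.3], [10.9, -2.7], [4.8, 11.8], [-2.2, 10.2], [-16.1, -3.8], [-1.0, -16.5], [-8.6, -8.7], [0.8, -0.7], [-7.4, -10.3], [10.9, -7.9], [0.5, -1.3], [8.0, 2.0], [-9.2, 2.8], [-8.8, 6.1]]
[-2.35619449 -2.44346095 -2.26892803 -2.53072742] [ 8.2225  9.1425 10.6325 14.3325]
red dir world deg -144.77734949822428
coaster [669.6  47.1   9. ]
kb [431.2 168.9   4. ]
ks [543.5 -70.1   4. ]
container [464.4 436.5  77. ] bottle [ 519.7 -400.4  165. ]
[[ 0.28 -0.   -0.96]
 [ 0.96 -0.    0.28]
 [-0.   -1.    0.  ]]
```

```bash
sed -i 's/\[:,0\].round(1)/[:,0]/' h.py; cat > fit.py <<'E'
from h import *
from scipy.optimize import least_squares
cs,cd=load('scene0'),load('side0')
S=[((250,12),(-89,-65,103)),((208,52),(-44,-65,103)),((410,125),(-89,65,103)),((372,165),(-44,65,103)),((235,390),(88,70,18)),((68,262),(88,-70,18)),((150,318),(88,0,18)),((238,163),(0,0,94))]
D=[((45,305),(88,70,18)),((42,178),(88,-70,18)),((184,128),(0,0,94)),((248,62),(-44,-65,103)),((268,167),(-44,65,103)),((344,167),(-89,65,103))]
def W(p,X):
    X=np.array(X,float);c,s=np.cos(p[2]),np.sin(p[2])
    return np.c_[p[0]+c*X[:,0]-s*X[:,1],p[1]+s*X[:,0]+c*X[:,1],X[:,2]]
su=np.array([s[0] for s in S])/4+[240,170]; du=np.array([s[0] for s in D])/4+[245,180]
def res(p): return np.r_[(proj(cs,W(p,[s[1] for s in S]))-su).ravel(),(proj(cd,W(p,[s[1] for s in D]))-du).ravel()]
r=least_squares(res,[506,43,0],x_scale=[10,10,.1],loss='soft_l1');p=r.x
print('pose',p,res(p).reshape(-1,2).round(1).tolist())
red=[(253/4+240,137/4+170),(218/4+245,130/4+180)]
br=[(235/4+240,195/4+170),(149/4+245,144/4+180)]
def rw(q):
    t=q[0];e=np.array([24*np.cos(t),24*np.sin(t),87]);f=e*[-1,-1,1]
    return np.r_[(proj(cs,W(p,[e,f]))-[red[0],br[0]]).ravel(),(proj(cd,W(p,[e,f]))-[red[1],br[1]]).ravel()]
th=np.linspace(-np.pi,np.pi,145);c=[np.sum(rw([t])**2) for t in th];i=np.argsort(c)[:4];print(th[i],np.array(c)[i])
print('red dir world deg',np.degrees(th[i[0]]+p[2]), rw([th[i[0]]]).round(1))
E
python3 fit.py
```

```text
pose [5.06674537e+02 4.36186945e+01 1.89225676e-01] [[0.9, -2.4], [-0.5, -0.6], [3.2, -1.4], [1.0, 1.3], [0.4, 0.8], [-1.3, -1.0], [-0.5, 1.6], [1.0, 0.7], [-0.3, -1.2], [-0.9, -1.6], [-0.4, -0.7], [-1.7, -1.1], [0.4, 0.4], [0.7, -0.3]]
[-2.74889357 -2.70526034 -2.7925268  -2.66162711] [10.12915842 10.30028626 10.94366234 11.49274786]
red dir world deg -146.65816739775 [ 0.2  0.3 -1.3  2.6 -0.4 -1.1 -0.5  0. ]
```

>>> play_rows:
  translation:
    - [26.3,-30.2,0]
    - [26.3,-30.2,0]
    - [26.3,-30.2,0]
    - [26.3,-30.2,0]
    - [26.3,-30.2,0]
    - [26.3,-30.2,0]
    - [26.3,-30.2,0]
    - [26.3,-30.2,0]
    - [26.3,-30.2,0]
    - [26.3,-30.2,0]
    - [26.3,-30.2,0]
    - [26.3,-30.2,0]
    - [26.3,-30.2,0]
    - [26.3,-30.2,0]
    - [0,0,-40]
    - [0,0,-40]
    - [0,0,0]
    - [0,0,0]
  rotation:
    - [0,0,-3]
    - [0,0,-3]
    - [0,0,-3]
    - [0,0,-3]
    - [0,0,-3]
    - [0,0,-3]
    - [0,0,-3]
    - [0,0,-3]
    - [0,0,-3]
    - [0,0,-3]
    - [0,0,-3]
    - [0,0,-3]
    - [0,0,-3]
    - [0,0,-3]
    - [0,0,0]
    - [0,0,0]
    - [0,0,0]
    - [0,0,0]
  claw: 1

```text
time: 2.4
tcp_pos: [516.7, 81.1, 225.7]
tool_rot: [0.68, 0.194, -0.192, -0.68]
force: [-0.0, -0.4, 0.7]
finger_gap: 0.1
```

```bash
python3 - <<'E'
from h import *
for n in('scene','side','wrist'): snap(n,n+'1')
a=cv2.imread('pics/scene1.png')[130:280,220:400]; b=cv2.imread('pics/side1.png')[100:280,220:400]
w=cv2.imread('pics/wrist1.png')
a=cv2.resize(a,(400,333),interpolation=2);b=cv2.resize(b,(400,333),interpolation=2)
cv2.imwrite('pics/m3.png',np.vstack([np.hstack([a,b])[:300],np.hstack([cv2.resize(w,(400,300)),np.zeros((300,400,3),np.uint8)])]))
E
```

```text
(no output)
```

View pics/m3.png

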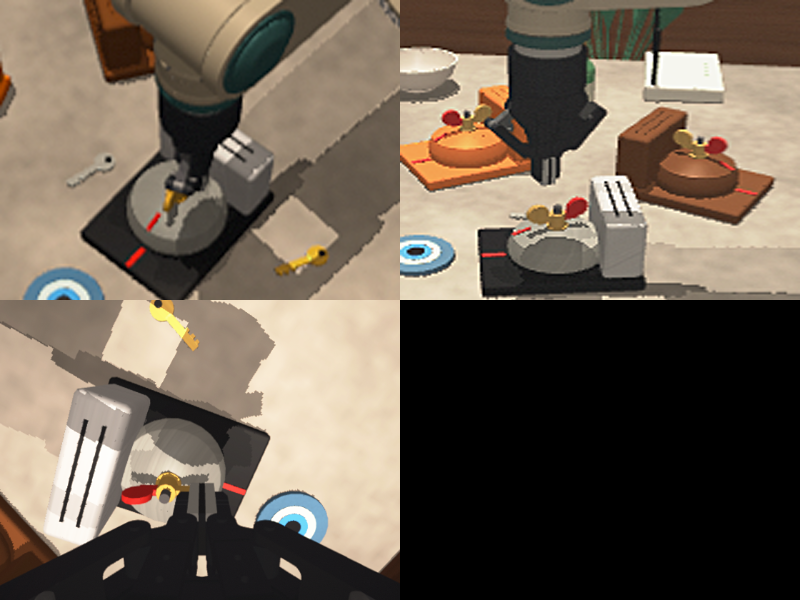

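The composite shows the closed fingers above the nut on the correct (counter-clockwise) side of the brass wing. In the wrist panel, at 400 px width, the stud is at (165,197) and the red ear at (137,195). The fingertip block is narrow, about 20 mm. I'll check these positions with the wrist camera and then descend.

```bash
python3 - <<'E'
from h import *
c=load('wrist1')
for n,u,v,z in(('stud',165,192,94),('redtop',137,187,100),('tipL',190,186,152.7),('tipR',222,186,152.7),('lineend',244,491-300,18),('line_in',222,185,18)): print(n,onz(c,u*1.4,v*1.4,z))
s=arm.observe();print(s['tcp_pos'],s['joints'].round(2),s['force'])
print(proj(c,[[516.7,81.1,152.7],[506.7,43.6,94]])/1.4)
cv2.imwrite('pics/m4.png',cv2.resize(cv2.imread('pics/wrist1.png')[220:340,150:360],None,fx=3.5,fy=3.5,interpolation=2))
E
```

```text
stud [504.   44.6  94. ]
redtop [482.4  39.6 100. ]
tipL [507.1  83.3 152.7]
tipR [522.7  92.9 152.7]
lineend [588.3  55.8  18. ]
line_in [563.3  49.   18. ]
[516.83981116  81.06899492 226.07115167] [ 0.08  0.08  1.52  0.    1.53 -0.47] [ 1.05559303 -0.21687159  0.76617711]
[[202.23846538 196.98406097]
 [167.26987434 194.54100207]]
```

View pics/m4.png

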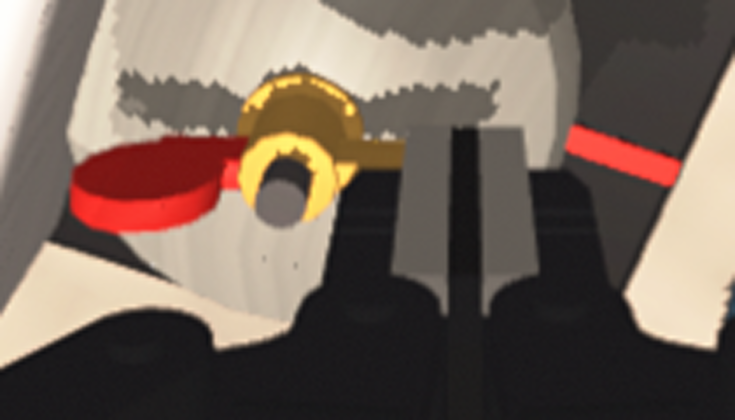

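The pads come down vertically beside the brass wing, and the red wing at (145,185) points away, opposite the fingers. I'll descend and compute the stroke rows.

>>> play_rows:
  translation:
    - [0,0,-15]
    - [0,0,-15]
    - [0,0,-15]
    - [0,0,-15]
    - [0,0,-10]
    - [0,0,-5]
    - [0,0,0]
  rotation:
    - [0,0,0]
    - [0,0,0]
    - [0,0,0]
    - [0,0,0]
    - [0,0,0]
    - [0,0,0]
    - [0,0,0]

```text
time: 3.42
tcp_pos: [516.2, 80.9, 148.8]
tool_rot: [-0.68, -0.193, 0.193, 0.68]
force: [-0.0, -0.5, 0.6]
finger_gap: 0.0
```

```bash
cat >> h.py <<'E'
C=np.array([505.5,44.])
def pos(deg,r=28,d=14):
    f=np.radians(deg); return C+r*np.array([np.cos(f),np.sin(f)])+d*np.array([-np.sin(f),np.cos(f)])
def stroke(a0,step,n,p0,r=28,d=14):
    P=np.array([pos(a0+i*step,r,d) for i in range(n+1)]); print('approach',(P[0]-p0).round(1)); print(np.diff(P.round(1),axis=0).round(1).tolist())
E
python3 - <<'E'
from h import *
c=load('wrist1')
for n,u,v,z in(('stud',283,203,94),('redtop',140,212,101)): print(n,onz(c,150+u/3.5,220+v/3.5,z))
s=arm.observe();print(s['tcp_pos'],s['force']); stroke(31.6,-6,20,s['tcp_pos'][:2])
E
```

```text
stud [506.8  39.4  94. ]
redtop [486.9  29.3 101. ]
[516.19442603  80.93163262 148.77544182] [-0.02588531 -0.52326069  0.5738975 ]
approach [  5.8 -10.3]
[[2.7, -1.9], [2.5, -2.1], [2.2, -2.4], [2.0, -2.6], [1.7, -2.8], [1.4, -3.0], [1.1, -3.1], [0.7, -3.2], [0.4, -3.2], [0.1, -3.3], [-0.3, -3.3], [-0.6, -3.2], [-1.0, -3.1], [-1.2, -3.0], [-1.6, -2.9], [-1.9, -2.7], [-2.1, -2.5], [-2.4, -2.2], [-2.6, -2.0], [-2.8, -1.7]]
```

>>> play_rows:
  translation:
    - [1.9,-3.4,0]
    - [1.9,-3.4,0]
    - [2.0,-3.5,0]
    - [2.7,-1.9,0]
    - [2.5,-2.1,0]
    - [2.2,-2.4,0]
    - [2.0,-2.6,0]
    - [1.7,-2.8,0]
    - [1.4,-3.0,0]
    - [1.1,-3.1,0]
    - [0.7,-3.2,0]
    - [0.4,-3.2,0]
    - [0,0,0]
  rotation:
    - [0,0,0]
    - [0,0,0]
    - [0,0,0]
    - [0,0,-6]
    - [0,0,-6]
    - [0,0,-6]
    - [0,0,-6]
    - [0,0,-6]
    - [0,0,-6]
    - [0,0,-6]
    - [0,0,-6]
    - [0,0,-6]
    - [0,0,0]

```text
time: 5.05
tcp_pos: [536.9, 46.0, 149.1]
tool_rot: [-0.694, 0.137, -0.137, 0.694]
force: [-0.3, -0.4, 0.3]
finger_gap: -0.3
```

```bash
python3 - <<'E'
from h import *
for n in('scene','side','wrist'): snap(n,n+'2')
a=cv2.imread('pics/scene2.png')[130:280,220:400]; b=cv2.imread('pics/side2.png')[160:280,240:384]
w=cv2.imread('pics/wrist2.png')
a=cv2.resize(a,(400,333),interpolation=2);b=cv2.resize(b,(400,333),interpolation=2)
cv2.imwrite('pics/m5.png',np.vstack([np.hstack([a,b])[:300],np.hstack([cv2.resize(w,(400,300)),np.zeros((300,400,3),np.uint8)])]))
s=arm.observe();print(s['tcp_pos'],s['force'])
E
```

```text
[536.63880652  46.28210452 148.84732725] [ 0.16795394 -0.08078017  0.17875815]
```

View pics/m5.png

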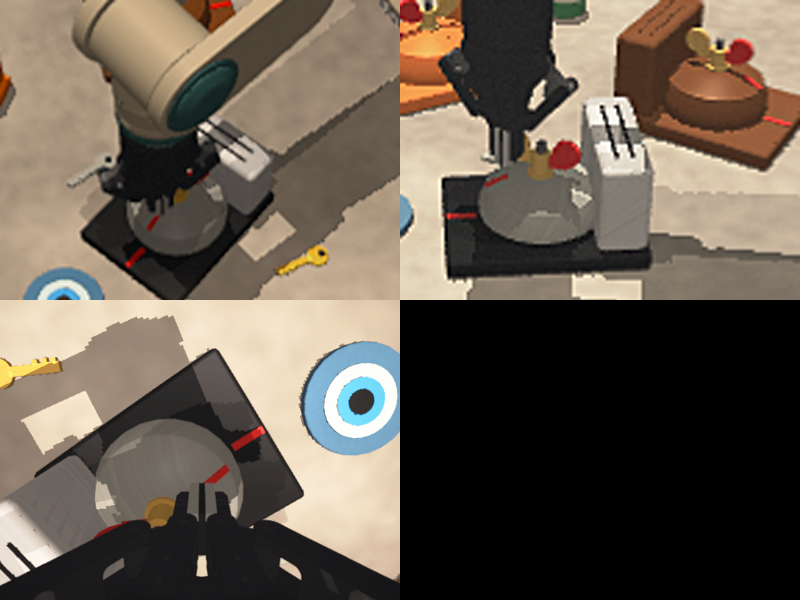

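The stroke is working. The red ear now sits closer to the side camera at side-panel (565,155), the chime hasn't moved and the force is negligible. I'll continue the stroke.

>>> play_rows:
  translation:
    - [0.1,-3.3,0]
    - [-0.3,-3.3,0]
    - [-0.6,-3.2,0]
    - [-1.0,-3.1,0]
    - [-1.2,-3.0,0]
    - [-1.6,-2.9,0]
    - [-1.9,-2.7,0]
    - [-2.1,-2.5,0]
    - [-2.4,-2.2,0]
    - [-2.6,-2.0,0]
    - [-2.8,-1.7,0]
    - [0,0,0]
  rotation:
    - [0,0,-6]
    - [0,0,-6]
    - [0,0,-6]
    - [0,0,-6]
    - [0,0,-6]
    - [0,0,-6]
    - [0,0,-6]
    - [0,0,-6]
    - [0,0,-6]
    - [0,0,-6]
    - [0,0,-6]
    - [0,0,0]

```text
time: 6.7
tcp_pos: [520.4, 16.3, 149.2]
tool_rot: [-0.507, 0.492, -0.493, 0.508]
force: [1.1, -0.5, -0.1]
finger_gap: 0.0
```

```bash
python3 - <<'E'
from h import *
for n in('scene','side','wrist'): snap(n,n+'3')
a=cv2.imread('pics/scene3.png')[130:280,220:400]; b=cv2.imread('pics/side3.png')[160:280,240:384]
w=cv2.imread('pics/wrist3.png')
a=cv2.resize(a,(400,333),interpolation=2);b=cv2.resize(b,(400,333),interpolation=2)
cv2.imwrite('pics/m6.png',np.vstack([np.hstack([a,b])[:300],np.hstack([cv2.resize(w,(400,300)),np.zeros((300,400,3),np.uint8)])]))
s=arm.observe();print(s['tcp_pos'],s['force'])
E
```

```text
[520.43129952  16.43109054 149.05253956] [ 1.30108824 -1.72227021  1.10068314]
```

View pics/m6.png

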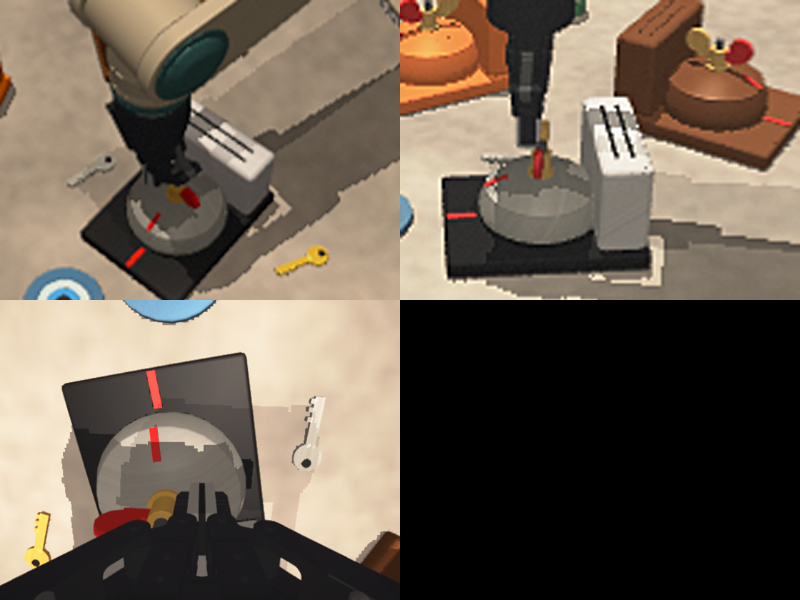

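Red now points towards world +y (wrist panel 125,220), the chime hasn't moved and the brass stroke is done. I'll back off, lift, turn the tool 180° and go round to the red wing's counter-clockwise side.

>>> play_rows:
  translation:
    - [5,0,0]
    - [5,0,0]
    - [0,0,20]
    - [0,0,20]
    - [0,0,20]
    - [-3.2,3.65,0]
    - [-3.2,3.65,0]
    - [-3.2,3.65,0]
    - [-3.2,3.65,0]
    - [-3.2,3.65,0]
    - [-3.2,3.65,0]
    - [-3.2,3.65,0]
    - [-3.2,3.65,0]
    - [-3.2,3.65,0]
    - [-3.2,3.65,0]
    - [-3.2,3.65,0]
    - [-3.2,3.65,0]
    - [-3.2,3.65,0]
    - [-3.2,3.65,0]
    - [-3.2,3.65,0]
  rotation:
    - [0,0,0]
    - [0,0,0]
    - [0,0,0]
    - [0,0,0]
    - [0,0,0]
    - [0,0,10]
    - [0,0,10]
    - [0,0,10]
    - [0,0,10]
    - [0,0,10]
    - [0,0,10]
    - [0,0,10]
    - [0,0,10]
    - [0,0,10]
    - [0,0,10]
    - [0,0,10]
    - [0,0,10]
    - [0,0,10]
    - [0,0,10]
    - [0,0,10]

```text
time: 9.35
tcp_pos: [482.4, 71.4, 208.8]
tool_rot: [-0.606, -0.364, 0.364, 0.606]
force: [0.3, -0.6, -0.5]
finger_gap: 0.2
```

>>> play_rows:
  translation:
    - [0,0,0]
    - [0,0,0]
    - [0,0,0]
    - [0,0,0]
  rotation:
    - [0,0,10]
    - [0,0,10]
    - [0,0,10]
    - [0,0,0]

```text
time: 9.85
tcp_pos: [482.5, 71.3, 208.8]
tool_rot: [-0.493, -0.507, 0.507, 0.493]
force: [-0.3, 0.3, 0.1]
finger_gap: -0.2
```

```bash
python3 - <<'E'
from h import *
from scipy.spatial.transform import Rotation as Ro
for n in('scene','side','wrist'): snap(n,n+'4')
a=cv2.imread('pics/scene4.png')[130:280,220:400]; b=cv2.imread('pics/side4.png')[160:280,240:384]
w=cv2.imread('pics/wrist4.png')
a=cv2.resize(a,(400,333),interpolation=2);b=cv2.resize(b,(400,333),interpolation=2)
cv2.imwrite('pics/m7.png',np.vstack([np.hstack([a,b])[:300],np.hstack([cv2.resize(w,(400,300)),np.zeros((300,400,3),np.uint8)])]))
s=arm.observe();M=Ro.from_quat(s['tool_rot']).as_matrix();a=np.degrees(np.arctan2(M[1,0],M[0,0]))
print(s['tcp_pos'],s['force'],a,s['joints'].round(2)); stroke(a,-(a-10.8)/16,16,s['tcp_pos'][:2])
E
```

```text
[482.37319838  71.21514026 208.85984544] [ 0.07971902 -0.37551111 -0.35816991] 91.46138553670646 [ 0.07 -0.    1.65  0.    1.5  -1.53]
approach [8.4 0.4]
[[2.5, 1.2], [2.6, 1.0], [2.6, 0.7], [2.7, 0.5], [2.8, 0.3], [2.7, 0.0], [2.8, -0.2], [2.7, -0.5], [2.6, -0.7], [2.6, -1.0], [2.5, -1.1], [2.4, -1.4], [2.3, -1.6], [2.1, -1.7], [1.9, -2.0], [1.8, -2.1]]
```

View pics/m7.png

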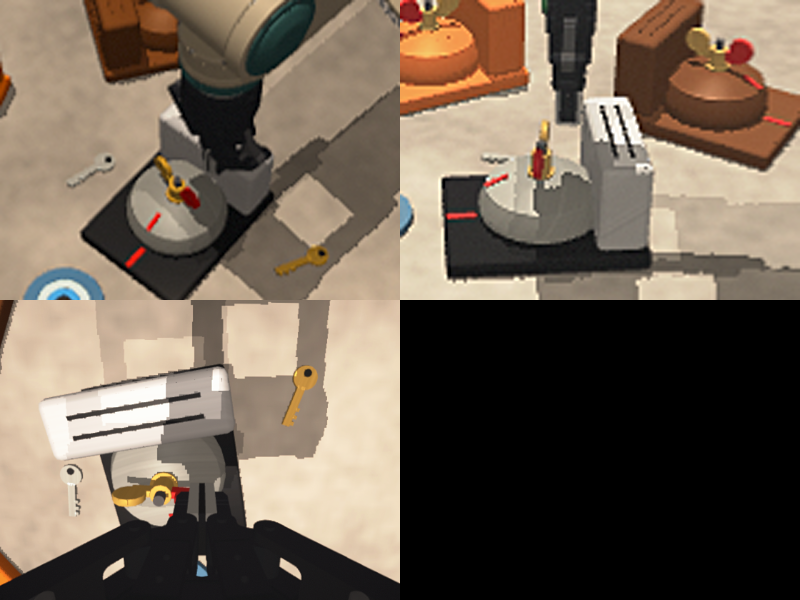

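The finger is on red's counter-clockwise side, clear of the speaker box. Red is at scene panel (190,195) and points to world +y. Next I'll descend and push, stopping one row short of the mark.

>>> play_rows:
  translation:
    - [0,0,-12]
    - [0,0,-12]
    - [0,0,-12]
    - [0,0,-12]
    - [0,0,-8]
    - [0,0,-4]
    - [0,0,0]
    - [2.8,0.1,0]
    - [2.8,0.1,0]
    - [2.8,0.2,0]
    - [0,0,0]
  rotation:
    - [0,0,0]
    - [0,0,0]
    - [0,0,0]
    - [0,0,0]
    - [0,0,0]
    - [0,0,0]
    - [0,0,0]
    - [0,0,0]
    - [0,0,0]
    - [0,0,0]
    - [0,0,0]

```text
time: 11.38
tcp_pos: [490.9, 71.6, 149.0]
tool_rot: [0.493, 0.507, -0.507, -0.493]
force: [-0.8, -0.9, -0.1]
finger_gap: -0.0
```

>>> play_rows:
  translation:
    - [2.5,1.2,0]
    - [2.6,1.0,0]
    - [2.6,0.7,0]
    - [2.7,0.5,0]
    - [2.8,0.3,0]
    - [2.7,0.0,0]
    - [2.8,-0.2,0]
    - [2.7,-0.5,0]
    - [2.6,-0.7,0]
    - [2.6,-1.0,0]
    - [2.5,-1.1,0]
    - [2.4,-1.4,0]
    - [2.3,-1.6,0]
    - [2.1,-1.7,0]
    - [1.9,-2.0,0]
    - [0,0,0]
  rotation:
    - [0,0,-5]
    - [0,0,-5]
    - [0,0,-5]
    - [0,0,-5]
    - [0,0,-5]
    - [0,0,-5]
    - [0,0,-5]
    - [0,0,-5]
    - [0,0,-5]
    - [0,0,-5]
    - [0,0,-5]
    - [0,0,-5]
    - [0,0,-5]
    - [0,0,-5]
    - [0,0,-5]
    - [0,0,0]

```text
time: 13.38
tcp_pos: [528.5, 65.1, 148.9]
tool_rot: [-0.7, -0.102, 0.102, 0.7]
force: [-0.1, -1.0, -0.5]
finger_gap: 0.2
```

```bash
python3 - <<'E'
from h import *
for n in('scene','side','wrist'): snap(n,n+'5')
a=cv2.imread('pics/scene5.png')[180:260,260:340]; b=cv2.imread('pics/side5.png')[190:260,245:329]
w=cv2.imread('pics/wrist5.png')
a=cv2.resize(a,(400,400),interpolation=2)[50:350];b=cv2.resize(b,(400,333),interpolation=2)[:300]
cv2.imwrite('pics/m8.png',np.vstack([np.hstack([a,b]),np.hstack([cv2.resize(w,(400,300)),cv2.resize(w[180:330,150:350],(400,300))])]))
s=arm.observe();print(s['tcp_pos'],s['force'])
E
```

```text
[528.39730425  65.08700156 148.87256467] [ 0.09050352 -0.4765525  -0.9719825 ]
```

View pics/m8.png

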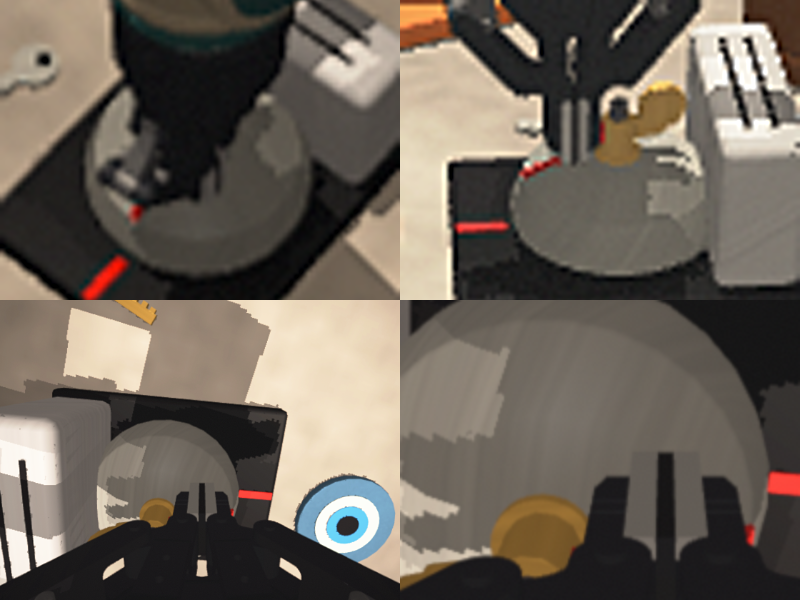

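The finger hides red in this view, with the tool at about 16° against the line at about 11°. I'll retreat, lift and measure in the open.

>>> play_rows:
  translation:
    - [-1.7,5.7,0]
    - [-1.7,5.7,0]
    - [0,0,25]
    - [0,0,25]
    - [0,0,25]
    - [0,0,25]
    - [-25,0,0]
    - [-25,0,0]
    - [-25,0,0]
    - [-25,0,0]
    - [-25,0,0]
    - [0,0,0]
  rotation:
    - [0,0,0]
    - [0,0,0]
    - [0,0,0]
    - [0,0,0]
    - [0,0,0]
    - [0,0,0]
    - [0,0,0]
    - [0,0,0]
    - [0,0,0]
    - [0,0,0]
    - [0,0,0]
    - [0,0,0]

```text
time: 15.02
tcp_pos: [399.3, 76.8, 249.2]
tool_rot: [-0.7, -0.103, 0.102, 0.7]
force: [-0.6, -0.3, 0.5]
finger_gap: 0.5
```

```bash
python3 - <<'E'
from h import *
for n in('scene','side','wrist'): snap(n,n+'6')
a=cv2.imread('pics/scene6.png')[185:260,255:355]; b=cv2.imread('pics/side6.png')[190:265,245:345]
w=cv2.imread('pics/wrist6.png')
a=cv2.resize(a,(400,300),interpolation=2);b=cv2.resize(b,(400,300),interpolation=2)
cv2.imwrite('pics/m9.png',np.vstack([np.hstack([a,b]),np.hstack([cv2.resize(w,(400,300)),np.zeros((300,400,3),np.uint8)])]))
E
```

```text
(no output)
```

View pics/m9.png

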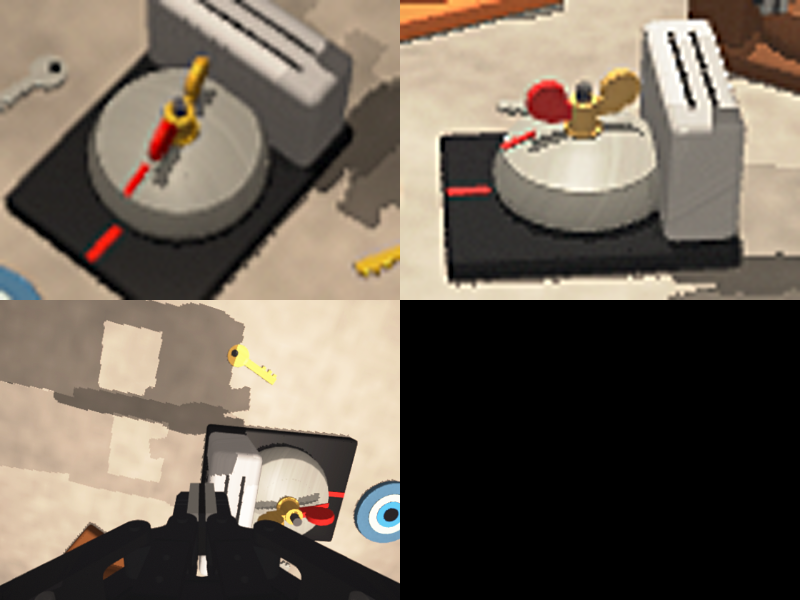

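Red now points roughly along the line. In the scene panel red is at (162,137) and brass at (198,78); in the side panel red is at (147,102) and brass at (220,90). I'll fit the angle from the ear-to-ear difference.

```bash
cat > ang.py <<'E'
from h import *
import sys
from fit import p,W
def ang(tag,sr,sb,dr,db):
    cs,cd=load('scene'+tag),load('side'+tag)
    T=np.degrees(np.linspace(-.8,.8,161)); E=[];G=[]
    for t in np.radians(T):
        e=np.array([24*np.cos(t),24*np.sin(t),87]);f=e*[-1,-1,1]
        a=proj(cs,W(p,[e,f]));b=proj(cd,W(p,[e,f]))
        E.append(a[0]-a[1]-(np.array(sr)-sb)/4);G.append(b[0]-b[1]-(np.array(dr)-db)/4)
    E=np.array(E);G=np.array(G);m=lambda x:T[np.argmin((x**2).sum(1))].round(1)
    print('red dir from line, deg: scene',m(E),'side',m(G),'both',m(np.hstack([E,G])))
    hs=lambda c:cv2.cvtColor(c['frame'],cv2.COLOR_RGB2HSV)
    print('proj red ear t=0,10', [(proj(c,W(p,[[24*np.cos(a),24*np.sin(a),87]]))[0]-o)*4 for c,o in((cs,[255,185]),(cd,[245,190])) for a in(0,.175)])
E
python3 - <<'E'
from ang import *
ang('6',(162,137),(198,78),(147,102),(220,90))
c=load('wrist6')
for n,u,v,z in(('stud',297,219,94),('ear top',320,223,101),('lineA',329,193.5,18),('lineB',344,194.5,18)):print(n,onz(c,u*1.4,v*1.4,z))
cv2.imwrite('pics/m10.png',cv2.resize(cv2.imread('pics/wrist6.png')[230:350,340:500],None,fx=5,fy=5,interpolation=2))
E
```

```text
pose [5.06674537e+02 4.36186945e+01 1.89225676e-01] [[0.9, -2.4], [-0.5, -0.6], [3.2, -1.4], [1.0, 1.3], [0.4, 0.8], [-1.3, -1.0], [-0.5, 1.6], [1.0, 0.7], [-0.3, -1.2], [-0.9, -1.6], [-0.4, -0.7], [-1.7, -1.1], [0.4, 0.4], [0.7, -0.3]]
[-2.74889357 -2.70526034 -2.7925268  -2.66162711] [10.12915842 10.30028626 10.94366234 11.49274786]
red dir world deg -146.65816739775 [ 0.2  0.3 -1.3  2.6 -0.4 -1.1 -0.5  0. ]
red dir from line, deg: scene 12.0 side 13.8 both 12.6
proj red ear t=0,10 [array([155.72304289, 138.64456418]), array([161.55720241, 142.24038949]), array([142.97842336,  96.17644742]), array([144.09762011,  99.79822949])]
stud [504.1  41.8  94. ]
ear top [522.4  47.  101. ]
lineA [571.1  51.2  18. ]
lineB [589.9  55.2  18. ]
```

View pics/m10.png

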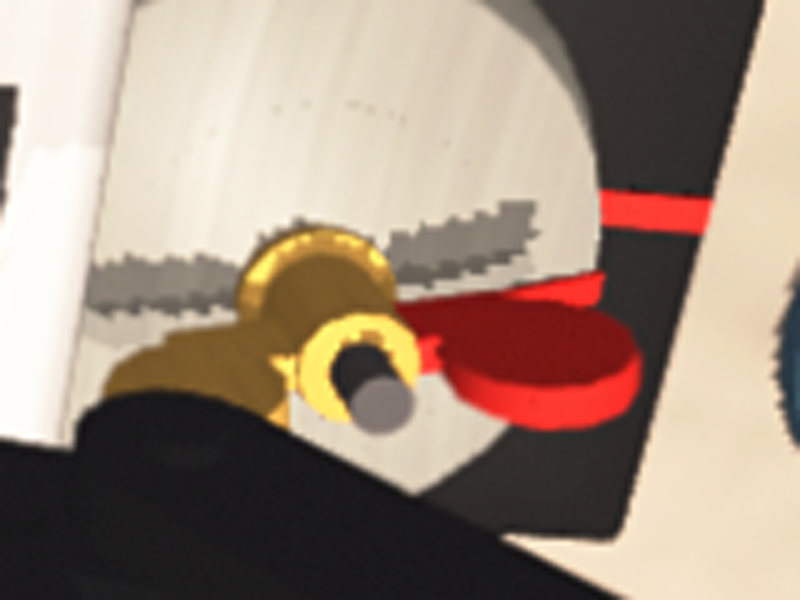

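```bash
python3 - <<'E'
from h import *
c=load('wrist6');P={}
for n,u,v,z in(('stud',382,405,94),('ear top',545,408,101),('lineA',605,207,18),('lineB',712,217,18)):P[n]=onz(c,340+u/5,230+v/5,z);print(n,P[n])
d=lambda a,b:np.degrees(np.arctan2(*(P[b]-P[a])[[1,0]]));print(d('stud','ear top'),d('lineA','lineB'),d('stud','lineB'))
p=arm.observe()['tcp_pos'];print(p,pos(16.5,28,26)); stroke(16.5,-4,3,pos(16.5,28,26))
E
```

```text
stud [505.8  38.8  94. ]
ear top [522.9  47.6 101. ]
lineA [571.7  50.8  18. ]
lineB [591.   54.4  18. ]
27.231251147261187 10.565873271131531 10.375844920051053
[400.54374156  76.61256951 249.12322119] [524.96255361  76.88174276]
approach [  3.4 -11.5]
[[1.4, -1.7], [1.3, -1.7], [1.2, -1.8]]
```

The three estimates (12°, 14° and 16°) agree that red is about 13° short of the line. I'll go back and push about 13° further, then move clear.

>>> play_rows:
  translation:
    - [25,0,0]
    - [25,0,0]
    - [25,0,0]
    - [25,0,0]
    - [25,0,0]
    - [0,0,-25]
    - [0,0,-25]
    - [0,0,-25]
    - [0,0,-15]
    - [0,0,-10]
    - [0,0,0]
    - [1.1,-3.8,0]
    - [1.1,-3.8,0]
    - [1.2,-3.8,0]
    - [1.5,-1.85,0]
    - [1.4,-1.85,0]
    - [1.3,-1.9,0]
    - [0,0,0]
  rotation:
    - [0,0,0]
    - [0,0,0]
    - [0,0,0]
    - [0,0,0]
    - [0,0,0]
    - [0,0,0]
    - [0,0,0]
    - [0,0,0]
    - [0,0,0]
    - [0,0,0]
    - [0,0,0]
    - [0,0,0]
    - [0,0,0]
    - [0,0,0]
    - [0,0,-4.3]
    - [0,0,-4.3]
    - [0,0,-4.3]
    - [0,0,0]

```text
time: 17.42
tcp_pos: [532.9, 59.2, 149.2]
tool_rot: [-0.707, -0.023, 0.023, 0.707]
force: [0.4, -0.5, 0.9]
finger_gap: 0.0
```

>>> play_rows:
  translation:
    - [-0.4,6,0]
    - [-0.4,6,0]
    - [0,0,25]
    - [0,0,25]
    - [0,0,25]
    - [0,0,25]
    - [-25,0,0]
    - [-25,0,0]
    - [-25,0,0]
    - [-25,0,0]
    - [-25,0,0]
    - [0,0,0]
  rotation:
    - [0,0,0]
    - [0,0,0]
    - [0,0,0]
    - [0,0,0]
    - [0,0,0]
    - [0,0,0]
    - [0,0,0]
    - [0,0,0]
    - [0,0,0]
    - [0,0,0]
    - [0,0,0]
    - [0,0,0]

```text
time: 18.92
tcp_pos: [406.1, 71.9, 249.2]
tool_rot: [-0.707, -0.024, 0.023, 0.707]
force: [0.1, 0.1, 0.1]
finger_gap: -0.2
```

```bash
python3 - <<'E'
from h import *
for n in('scene','side','wrist'): snap(n,n+'7')
f=lambda n,y,x:cv2.resize(cv2.imread(f'pics/{n}.png')[y:y+75,x:x+100],(400,300),interpolation=2)
w=lambda i:cv2.resize(cv2.imread(f'pics/wrist{i}.png')[230:350,340:500],(400,300),interpolation=2)
cv2.imwrite('pics/m11.png',np.vstack([np.hstack([f('scene7',185,255),f('side7',190,245)]),np.hstack([w(7),w(6)])]))
E
```

View pics/m11.png

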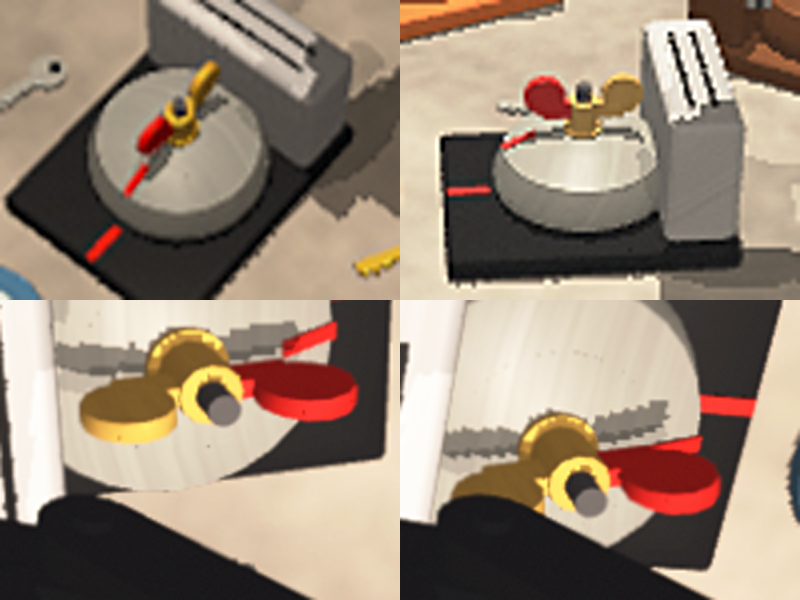

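Red ear readings: scene (152,135), side (144,97), wrist rim (307,405). Brass: scene (206,77), side (221,92), wrist rim (132,430). I'll fit the angle again.

```bash
python3 - <<'E' | grep -v pose
from ang import *
ang('7',(152,135),(206,77),(144,97),(221,92))
c=load('wrist7');g=lambda u,v,z:onz(c,340+u/2.5,230+(v-300)/2.5,z)
a,b=g(307,405,101),g(132,430,101);print(a,b,'wrist chime deg',np.degrees(np.arctan2(a[1]-b[1],a[0]-b[0]))-np.degrees(p[2]))
# red blob centroid comparison in wrist against model
for n,o in(('scene',(255,185)),('side',(245,190))):
    m=[]
    for i in '67':
        h=cv2.cvtColor(load(n+i)['frame'],cv2.COLOR_RGB2HSV);k=(((h[...,0]<6)|(h[...,0]>174))&(h[...,1]>150)&(h[...,2]>70)).astype(np.uint8)
        q,l,s,ce=cv2.connectedComponentsWithStats(k)
        m.append([(ce[j].round(1).tolist(),int(s[j,4])) for j in range(1,q) if o[0]<ce[j][0]<o[0]+100 and o[1]<ce[j][1]<o[1]+75 and s[j,4]>8])
    print(n,m)
for t in(-10,-5,0,5,10,15):
    r=np.radians(t);E=[[24*np.cos(r),24*np.sin(r),87]];print(t,proj(load('scene7'),W(p,E)),proj(load('side7'),W(p,E)))
E
```

```text
[-2.74889357 -2.70526034 -2.7925268  -2.66162711] [10.12915842 10.30028626 10.94366234 11.49274786]
red dir world deg -146.65816739775 [ 0.2  0.3 -1.3  2.6 -0.4 -1.1 -0.5  0. ]
red dir from line, deg: scene 0.6 side 3.4 both 1.1
proj red ear t=0,10 [array([155.72304289, 138.64456418]), array([161.55720241, 142.24038949]), array([142.97842336,  96.17644742]), array([144.09762011,  99.79822949])]
[523.7  44.7 101. ] [479.8  35.2 101. ] wrist chime deg 1.3687453609571136
scene [[([295.0, 219.6], 40), ([288.5, 229.5], 18), ([280.5, 245.5], 42)], [([293.3, 218.1], 48), ([288.5, 229.5], 18), ([280.5, 245.5], 42)]]
side [[([281.8, 215.2], 88), ([274.0, 224.7], 9), ([261.9, 237.3], 25)], [([281.4, 214.2], 92), ([274.2, 224.5], 10), ([261.9, 237.3], 25)]]
-10 [[292.67934554 218.55853077]] [[280.76440537 213.13718076]]
-5 [[293.27713354 219.13350694]] [[280.71721507 213.58939609]]
0 [[293.93076072 219.66114105]] [[280.74460584 214.04411185]]
5 [[294.63524334 220.13723843]] [[280.84675446 214.4978667 ]]
10 [[295.38517473 220.55800047]] [[281.02326176 214.94717083]]
15 [[296.17476777 220.92005895]] [[281.27314399 215.38853334]]
```

```bash
python3 -c "
from cell import arm
s=arm.observe();print(s['time'],s['force'],s['joint_vel'].round(3));arm.job_done()"
```

```text
19.075 [-0.71136226  0.3176263  -0.36047004] [-0.004  0.013 -0.006  0.     0.    -0.001]
the job is handed in; nothing more can be done
```

The wing nut is turned so the red wing points along the red line, and I've handed the job in at 19.1 s. It took three fingertip pushes with the jaws shut: about 120° on the brass wing, 75° on the red wing, then a 13° correction.

- **Wing angle:** the last checks put the red wing 0.6° (scene), 3.4° (side) and 1.4° (wrist) off the line, against 11° allowed. Before the correction they read 12°, 14° and 16° short.
- **Chime:** the red line's pixels did not move between the views before and after the last push, and nothing looked shifted in the earlier views.
- **Bystanders:** the keys and coaster looked in place wherever they showed. I didn't re-measure any of them; the container and bottle were not in the later crops, but the arm kept well away from them.
- **Forces:** readings at the end of each move stayed within about 2 N, and the arm was clear and still at hand-in. No check failed.

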